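# Peel the top wash tray off the wet nest and hold it out

### The arm

A 6-joint arm with a two-finger parallel gripper is mounted at the origin on the work surface. World frame = base frame: x ahead of the robot, y to its left, z up, the work surface at z = 0. Lengths are in m, angles in rad, forces in N, time in s.
With the tool pointing down it reaches from about 0.3 to 0.875 m from the base axis. Payload 4.2 kg.
Tool frame: the origin (TCP) lies at the very end of the fingers, on their centre line; the grasp point (between the pads) lies 19 mm behind it; z points along the fingers, y is the line along which they close (so a half turn about z gives the same grasp; the last joint's range is limited). The gripper opens to 85 mm and grips with 20 to 120 N. Pads are 22 mm wide; open, the fingers measure 114 mm over their backs; the gripper's body (76 mm by 85 mm) begins 54 mm behind the grasp point. The pads swing forward as they close: fully open they stand 13 mm farther back than shut.
Start: joints at [1.192, 0.32, 1.565, -0, 1.257, -0.02], TCP at [0.202, 0.538, 0.231] pointing down, gripper open.
Joint ranges: [-3.11, 3.11], [-0.84, 2.01], [0.21, 2.61], [-1.34, 4.49], [0.05, 2.63], [-2.56, 2.56]. Speed limits (rad/s): [2.57, 2.57, 3.14, 3.14, 3.14, 3.14].

### API

Orientations are given as a rotation vector (axis times angle).
In Python, from workcell import ctrl, optics gives the robot as it stands.
- The arm moves only by the tool servo_tool, never from a script. Its argument "commands" is one flat list of numbers, 7 for each row, row after row: the shift along the tool's x, y, z as a fraction of full scale, then the turn, a rotation vector about the tool's x, y, z as a fraction of full scale, then the closure, from 0 (fully open) to 1 (shut). In form: [tx, ty, tz, ax, ay, az, claw, tx, ty, tz, ax, ay, az, claw, ...]. A call has 1 to 8 rows; each row is the pose to reach, as a shift and turn from the pose commanded when the call began, along the tool's axes at that moment; what a row does not reach only later rows make up. Full scale, the value 1, is 0.8 m for a shift and 90 degrees for a turn. A row lasts 1/8 s, in which the tool goes at most 62.5 mm and 10.7 degrees, less where a joint would pass 70% of its speed; a pose out of reach is approached as far as the arm can. A call with a number of a shift or a turn outside -1 to 1 is refused whole. A call with a gripper value outside its range is refused whole. The fingers move at their own pace and stop on an object; "force" is the grip in N (left out, the last holds). Time passes only in rows, so rows that repeat a pose let the fingers close. It gives the time, the measured TCP pose, the force, the opening and the grip force at its end, in the units of the state.
- ctrl.get_state(): the state, without advancing time (a new reading comes with each control period).
- optics.read_camera(name): name is "side" or "top" or "wrist"; returns the picture (480x640x3 uint8, red, green, blue); there is no depth.
- optics.camera_model(name): a dict with "camera_matrix" (3x3 intrinsics, pixels), "camera_from_world" (4x4, takes a point from world to camera coordinates). Camera axes: x right, y up, looking along -z (the intrinsics and any distortion apply to the point x, -y, -z); pixel columns grow to the right and rows downward; lengths in m; the calibration is good to about 2 mm. A picture is of the moment at which its call begins: read the wrist's pose just before it. camera_model takes no time and is no camera call; for the wrist camera it gives the pose at the moment of the call.
- ctrl.hand_in(): hands the job in; it is judged then, once.
The state is a dict: "clock": time; "joint_pos": joint angles; "joint_vel": joint speeds; "joint_torque": joint torques, N m; "eef_pos": TCP position; "eef_rot": TCP orientation; "wrist_force": force on the tool from outside, world axes, zero at the start; "torque": the same for the moment, N m; "finger_gap": finger opening in m; "grip_force": force on a finger pad.
Only numpy, scipy, OpenCV 4.12 (cv2) and the standard library are available. Lean on these libraries where they do the work, as an engineer would, in place of code of your own. Each camera call takes 0.05 s, during which the arm holds its last target. There are 200 camera calls.

### The job

The print wash trays were nested wet and cling to each other. Take the white top tray by one corner and peel it off: lift that corner a good two centimetres while the opposite corner stays down, then take the whole tray away, leaving the other two trays where they are. Hold it out level, centred about 20 cm above the blue mat, for your colleague to take; finish while still holding it there, and leave the brush tub, the ink jar and the roller alone.

Things in the scene. Friction and masses are not known exactly. Their poses are not given: they have to be found in the camera images.
- white_tray: White top tray of a nest of three equal plastic wash trays (white over grey over red), 0.12 kg. 210 mm (its x) by 150 mm (its y) by 48 mm high, corners cut off at 45 degrees (34 mm off each side, corner faces 48 mm long). Rim all round: 10 mm wide, 18 mm deep, inner and outer faces upright; inside below it a 3 mm thick ledge 5 mm wide, then walls tapering to the floor. Origin: centre of the underside, z up.
- white_c0 (a point): Top face of the white rim, middle of the cut corner at the tray's +x +y end (84.5, 54.5, 48 mm from its origin). This corner faces along the tray's (+1, +1) direction, 45 degrees to its axes; squeezed along that direction the rim is 10 mm wide. At the start it is 84 mm above the table and the white rim stands right on the grey rim, so only the top 18 mm are the white tray's.
- white_c1 (a point): The same at the tray's -x +y corner, facing (-1, +1). The wet tray clings at its four rim corners: one corner raised about the opposite one comes free with some 5 to 9 N, a corner being loose once it is about 5 mm up; pulling the whole tray straight up takes about twice that.
- white_c2 (a point): The same at the tray's -x -y corner, facing (-1, -1), opposite to white_c0.
- white_c3 (a point): The same at the tray's +x -y corner, facing (+1, -1), opposite to white_c1.
- grey_tray: The second tray, grey, same shape, 0.13 kg, origin at the centre of its underside, 18 mm below that of the white one at the start. Loose, but it clings to the red tray about three times as hard as the white one clings to it. It must stay.
- red_tray: The lowest tray, red, same shape, fixed on the table, same orientation as the others.
- mat: Flat dark blue mat with a yellow edge, 260 mm by 200 mm, 2 mm thick, fixed on the table; origin at the centre of its underside.
- brush_tub: White plastic tub with a blue band, 96 mm across, 105 mm high, with two brushes standing in it up to 157 mm; loose. Origin: centre of its underside.
- ink_jar: Closed jar of blue ink, 60 mm across, 75 mm high, loose. Origin: centre of its underside.
- brayer: Ink roller lying on the table: black rubber roll 40 mm thick and 90 mm long along its y at the origin, wooden handle to its -x, 160 mm long; loose. Origin: on the table under the roll's centre.

How it is judged:
By the outcome, as a careful person would: the job done as asked, in the order asked, and still so for the second after the job is handed in, while the arm keeps its last pose, push and grip.
It also fails if it takes over 42 s, if anything falls off the work surface, if the arm or the gripper's body presses on something with over 40 N, if the wrist force passes 120 N, or if a joint passes its speed limit or range.

## Working session

There is one attempt and no reset: what is moved stays moved. The work goes in short steps, Python scripts to look and compute and a tool call to move; the robot and the scene stay as the last step left them, time stands still between calls to the robot, and variables do not carry over. Pictures are saved under pics/ and viewed, at most 10 in all, crops included, and the job is handed in when it is done.

Besides the shell and the picture viewer there is one more tool, called by a JSON object that holds its "op" and its "data", one argument or row to a line. servo_tool: Moves the arm, as the interface text tells. Its arguments: {"type":"object","properties":{"commands":{"type":"array"},"force":{"type":"number"}},"required":["commands"]}

```bash
mkdir -p pics
python3 - <<'E'
from workcell import ctrl, optics
import cv2
s=ctrl.get_state();print(s)
for n in("top","side"):
    cv2.imwrite(f"pics/{n}0.png",optics.read_camera(n)[:,:,::-1]);m=optics.camera_model(n);print(n,m)
E
```

```text
{'clock': 0.0, 'joint_pos': array([ 1.19196093e+00,  3.20301780e-01,  1.56569661e+00, -2.17315433e-05,
        1.25740386e+00, -2.00015413e-02]), 'joint_vel': array([-0.00027637, -0.00121866,  0.00239931,  0.00109706,  0.00081524,
       -0.0011101 ]), 'joint_torque': array([-6.53314619e-04, -4.15519023e+01, -2.34155202e+01, -1.06407012e-04,
        8.11674952e-03,  1.39749204e-06]), 'eef_pos': array([0.20175603, 0.53792138, 0.23046977]), 'eef_rot': array([-5.60564755e-01, -3.09083140e+00,  2.79230168e-03]), 'wrist_force': array([-0.09402732, -0.63510905,  0.12393025]), 'torque': array([-0.00640186, -0.0197255 , -0.00079322]), 'grip_force': 0.0, 'finger_gap': 0.08556302125750974}
top {'camera_matrix': array([[563.5972241 ,   0.        , 328.58404998],
       [  0.        , 563.5972241 , 240.34218522],
       [  0.        ,   0.        ,   1.        ]]), 'camera_from_world': array([[ 0.00741782, -0.99986022,  0.01498416, -0.03471011],
       [ 0.99239757,  0.0092017 ,  0.12272895, -0.61489264],
       [-0.12284968,  0.01395987,  0.9923271 , -1.72733029],
       [ 0.        ,  0.        ,  0.        ,  1.        ]])}
side {'camera_matrix': array([[464.50338015,   0.        , 322.65248927],
       [  0.        , 464.50338015, 234.71450363],
       [  0.        ,   0.        ,   1.        ]]), 'camera_from_world': array([[ 0.94910228, -0.31496329, -0.00173071, -0.58880916],
       [ 0.19958313,  0.5971496 ,  0.77690343, -0.18555932],
       [-0.24366257, -0.73770623,  0.6296174 , -1.05548254],
       [ 0.        ,  0.        ,  0.        ,  1.        ]])}
```

View pics/top0.png

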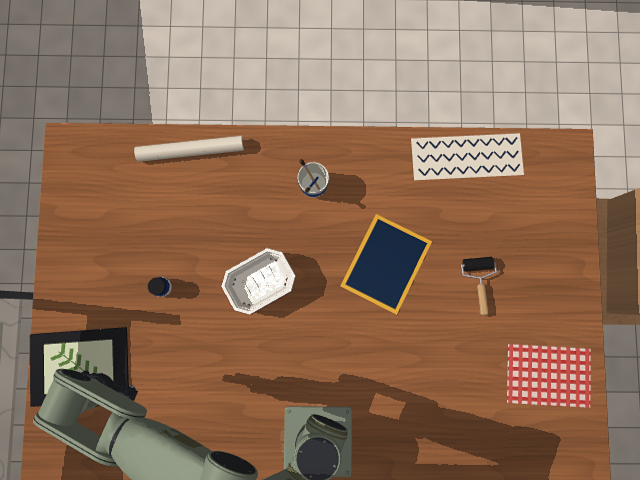

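View pics/side0.png

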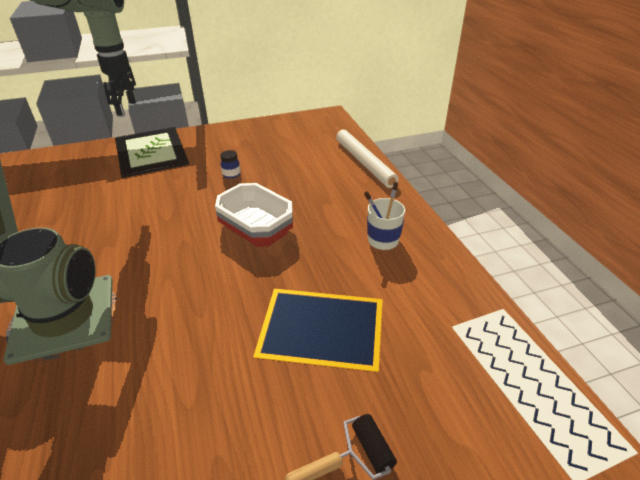

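The top view shows the white tray at about (258,281), mat centre (386,264), tub (313,179), jar (159,287) and roller (479,266). The side view confirms the white-over-grey-over-red nest. I'll fit the outlines next.

```bash
cat > h.py <<'E'
import numpy as np, cv2
from workcell import ctrl, optics
from scipy.optimize import least_squares
from scipy.spatial.transform import Rotation as R
def unproj(m,uv,z):
    K,T=m["camera_matrix"],m["camera_from_world"]
    uv=np.atleast_2d(uv).astype(float)
    d=np.c_[(uv[:,0]-K[0,2])/K[0,0],-(uv[:,1]-K[1,2])/K[1,1],-np.ones(len(uv))]@T[:3,:3]
    c=-T[:3,:3].T@T[:3,3]
    return c+d*((z-c[2])/d[:,2])[:,None]
def proj(m,P):
    K,T=m["camera_matrix"],m["camera_from_world"]
    p=np.atleast_2d(P)@T[:3,:3].T+T[:3,3]
    return np.c_[K[0,0]*p[:,0]/-p[:,2]+K[0,2],-K[1,1]*p[:,1]/-p[:,2]+K[1,2]]
OCT=np.array([[105,41],[71,75],[-71,75],[-105,41],[-105,-41],[-71,-75],[71,-75],[105,-41]])/1000
def place(pts,p):
    c,s=np.cos(p[2]),np.sin(p[2]); return pts@np.array([[c,s],[-s,c]])+p[:2]
def fit(poly,pts,p0):
    f=lambda p:[cv2.pointPolygonTest(place(poly,p).astype(np.float32)*1000,(float(x)*1000,float(y)*1000),True) for x,y in pts[:,:2]]
    r=least_squares(f,p0,loss='soft_l1',diff_step=1e-3); return r.x,np.sqrt(np.mean(np.square(r.fun)))
E
python3 - <<'E'
from h import *
m=optics.camera_model("top")
im=cv2.imread("pics/top0.png");hsv=cv2.cvtColor(im,cv2.COLOR_BGR2HSV)
w=np.zeros(im.shape[:2],np.uint8);w[240:322,212:302]=1
k=((hsv[...,1]<60)&(hsv[...,2]>120)).astype(np.uint8)*w
c=max(cv2.findContours(k,0,cv2.CHAIN_APPROX_NONE)[0],key=cv2.contourArea)
h=cv2.convexHull(c)[:,0];r=unproj(m,c[:,0],.084)
(cx,cy),s,a=cv2.minAreaRect((r[:,:2]*1000).astype(np.float32));print("rect",cx,cy,s,a)
for a0 in(np.deg2rad(a),np.deg2rad(a)+np.pi/2): print(fit(OCT,r,[cx/1000,cy/1000,a0]))
w[:]=0;w[205:325,330:440]=1
k=((hsv[...,0]>15)&(hsv[...,0]<30)&(hsv[...,1]>150)&(hsv[...,2]>150)).astype(np.uint8)*w
c=max(cv2.findContours(k,0,cv2.CHAIN_APPROX_NONE)[0],key=cv2.contourArea)
print("mat",cv2.minAreaRect((unproj(m,c[:,0],.002)[:,:2]*1000).astype(np.float32)))
for n,uv,z in(("tub",(313,178),.105),("jar",(159,286),.075),("roll",(479,265),.04)):print(n,unproj(m,uv,z))
big=cv2.resize(im[225:335,195:325],None,fx=5,fy=5,interpolation=cv2.INTER_CUBIC)
cv2.imwrite("pics/crop.png",big)
E
```

```text
rect 484.74945068359375 182.342041015625 (148.77957153320312, 209.3427734375) 30.114723205566406
(array([0.48442321, 0.18295645, 0.53672618]), np.float64(23.252087325505755))
(array([0.48474771, 0.18259265, 2.09782463]), np.float64(1.9206597442534386))
mat ((547.851318359375, -213.32421875), (202.12161254882812, 260.9981689453125), 64.0763168334961)
tub [[0.79824598 0.02037243 0.105     ]]
jar [[0.46679249 0.4825243  0.075     ]]
roll [[ 0.54165178 -0.50019135  0.04      ]]
```

View pics/crop.png

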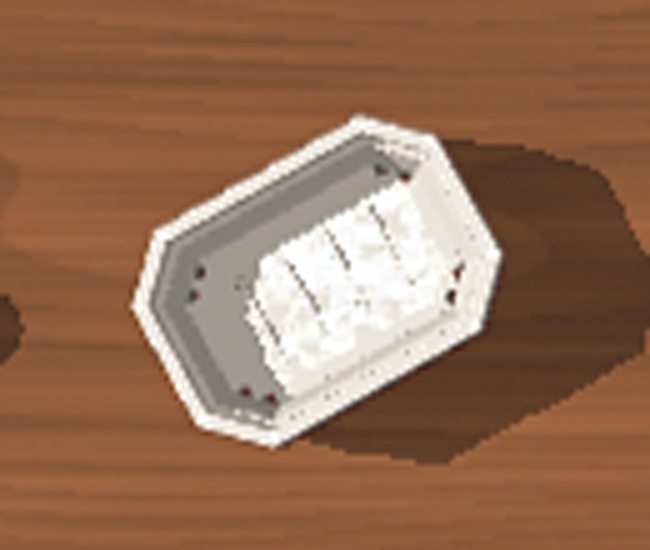

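The fit holds: the tray rect measures 209×149 mm and the mat 261×202 mm, both as specified. The corner facing −14.8° at about (0.575, 0.137) is the comfortable one to take, so I'll write a motion helper for it.

```bash
cat >> h.py <<'E'
def down(yang):  # tool pointing down, tool y along world angle yang (deg)
    t=np.deg2rad(yang); y=np.array([np.cos(t),np.sin(t),0]); z=np.array([0,0,-1.])
    return R.from_matrix(np.c_[np.cross(y,z),y,z])
def rel(pos,rot,p0=None,r0=None):
    s=ctrl.get_state(); p0=s["eef_pos"] if p0 is None else p0; r0=R.from_rotvec(s["eef_rot"]) if r0 is None else r0
    return np.round(np.r_[r0.inv().apply(pos-p0)/.8,(r0.inv()*rot).as_rotvec()/(np.pi/2)],4)
def corner(p): return np.r_[place(np.array([[.0845,.0545]]),p)[0],.084]
TR=np.array([.4847,.1826,2.0978-np.pi])
E
python3 - <<'E'
from h import *
c=corner(TR);a=np.rad2deg(TR[2])+45;print(c,a)
print(rel(c+[0,0,.09],down(a)))
E
```

```text
[0.57430425 0.13697568 0.084     ] -14.804913737455912
[-6.120e-01 -3.057e-01  7.120e-02 -8.000e-04  7.000e-04  9.361e-01]
```

{"op": "servo_tool", "data": {
  "commands": [-0.612,-0.306,0.071,0,0,0.936,0.5,-0.612,-0.306,0.071,0,0,0.936,0.5,-0.612,-0.306,0.071,0,0,0.936,0.5,-0.612,-0.306,0.071,0,0,0.936,0.5,-0.612,-0.306,0.071,0,0,0.936,0.5,-0.612,-0.306,0.071,0,0,0.936,0.5,-0.612,-0.306,0.071,0,0,0.936,0.5,-0.612,-0.306,0.071,0,0,0.936,0.5],
  "force": 40
}}

```text
clock: 1.1
eef_pos: [0.5413, 0.1722, 0.1792]
eef_rot: [-2.494, -1.91, 0.0]
wrist_force: [1.7, 0.1, 0.5]
finger_gap: 0.0427
grip_force: 0.0
```

Run:
```python
from h import *
c=corner(TR);a=np.rad2deg(TR[2])+45
print(rel(c+[0,0,.09],down(a)),ctrl.get_state()["finger_gap"])
```

```text
[-0.0318  0.0513  0.0065 -0.0003 -0.     -0.0035] 0.04270840937212384
```

{"op": "servo_tool", "data": {
  "commands": [-0.032,0.051,0.0065,0,0,0,0.55,-0.032,0.051,0.0065,0,0,0,0.55,-0.032,0.051,0.0065,0,0,0,0.55,-0.032,0.051,0.0065,0,0,0,0.55]
}}

```text
clock: 1.6
eef_pos: [0.5724, 0.1398, 0.1746]
eef_rot: [-2.487, -1.919, 0.0]
wrist_force: [-0.5, -1.1, -0.2]
finger_gap: 0.039
grip_force: 0.0
```

Run:
```python
from h import *
m=optics.camera_model("wrist");im=optics.read_camera("wrist")[:,:,::-1].copy()
s=ctrl.get_state();print(s["eef_pos"],s["finger_gap"])
np.savez("w1.npz",im=im,K=m["camera_matrix"],T=m["camera_from_world"])
c=corner(TR);a=np.rad2deg(TR[2])+45
print(rel(c+[0,0,.09],down(a)))
P=np.c_[place(OCT,TR),np.full(8,.084)];print(proj(m,P).round())
cv2.polylines(im,[proj(m,P).round().astype(np.int32)[:,None]],True,(0,0,255),1)
cv2.imwrite("pics/w1.png",im)
```

```text
[0.57242669 0.13989321 0.17478608] 0.038280178089201415
[-0.0029  0.0032  0.001  -0.     -0.0002  0.0012]
[[336. 293.]
 [337. 214.]
 [140.  18.]
 [ 45.  18.]
 [-43. 136.]
 [-24. 223.]
 [169. 378.]
 [244. 378.]]
```

View pics/w1.png

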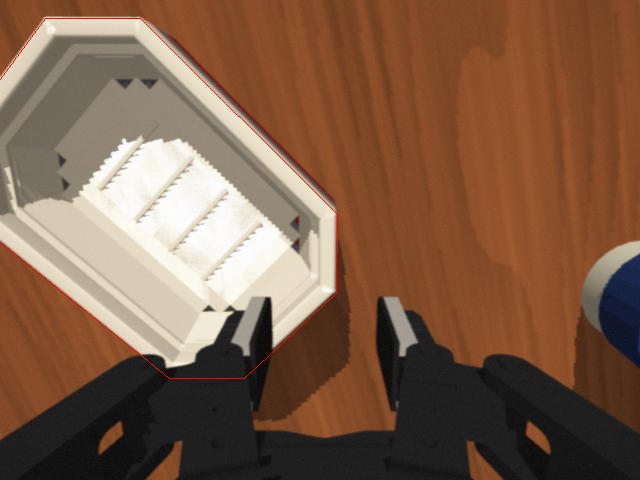

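The drawn outline matches the rim to about a pixel (0.6 mm): corner face at column 336, rows 214–293. The pose is confirmed. I'll centre over it and descend.

Run:
```python
from h import *
c=corner(TR);a=np.rad2deg(TR[2])+45
print(ctrl.get_state()["eef_pos"],rel(c+[0,0,.03],down(a)))
```

```text
[0.57242669 0.13989321 0.17478608] [-0.003   0.0032  0.076  -0.     -0.0002  0.0012]
```

{"op": "servo_tool", "data": {
  "commands": [-0.003,0.0032,0.019,0,0,0.001,0.55,-0.003,0.0032,0.038,0,0,0.001,0.55,-0.003,0.0032,0.057,0,0,0.001,0.55,-0.003,0.0032,0.076,0,0,0.001,0.55,-0.003,0.0032,0.076,0,0,0.001,0.55,-0.003,0.0032,0.076,0,0,0.001,0.55]
}}

```text
clock: 2.4
eef_pos: [0.5754, 0.1359, 0.1139]
eef_rot: [2.49, 1.915, 0.001]
wrist_force: [0.5, -0.4, 0.2]
finger_gap: 0.0382
grip_force: 0.0
```

Run:
```python
from h import *
c=corner(TR);a=np.rad2deg(TR[2])+45
m=optics.camera_model("wrist");im=optics.read_camera("wrist")[:,:,::-1].copy()
print(ctrl.get_state()["eef_pos"],rel(c-[0,0,.014],down(a)))
P=np.c_[place(OCT,TR),np.full(8,.084)]
cv2.polylines(im,[proj(m,P).round().astype(np.int32)[:,None]],True,(0,0,255),1)
print(proj(m,[c])); cv2.imwrite("pics/w2.png",im)
```

```text
[0.57557544 0.13590126 0.11419064] [ 0.0009 -0.0019  0.0552  0.0007 -0.0004 -0.0009]
[[320.31831733 286.65095643]]
```

View pics/w2.png

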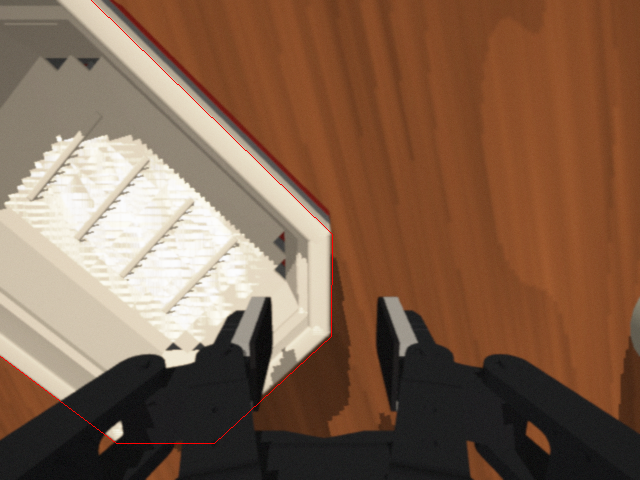

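The corner face outer edge (column 331) agrees with the model, and the pads straddle it. Descending, with a 1.5 mm radial correction.

{"op": "servo_tool", "data": {
  "commands": [0.001,-0.0019,0.01,0,0,0,0.55,0.001,-0.0019,0.02,0,0,0,0.55,0.001,-0.0019,0.03,0,0,0,0.55,0.001,-0.0019,0.04,0,0,0,0.55,0.001,-0.0019,0.048,0,0,0,0.55,0.001,-0.0019,0.055,0,0,0,0.55,0.001,-0.0019,0.055,0,0,0,0.55,0.001,-0.0019,0.055,0,0,0,0.55]
}}

```text
clock: 3.45
eef_pos: [0.574, 0.137, 0.0699]
eef_rot: [2.49, 1.915, 0.001]
wrist_force: [-0.1, 0.2, -0.8]
finger_gap: 0.0385
grip_force: 0.0
```

Run:
```python
from h import *
c=corner(TR);a=np.rad2deg(TR[2])+45
s=ctrl.get_state();print(s["eef_pos"],s["wrist_force"],rel(c-[0,0,.014],down(a)))
```

```text
[0.57403454 0.1370209  0.06991251] [-0.08154384  0.23985514 -0.83154363] [ 0.      0.0003 -0.0001  0.0003 -0.0002 -0.0009]
```

Exactly in place. Closing gradually at moderate force.

{"op": "servo_tool", "data": {
  "commands": [0,0,0,0,0,0,0.7,0,0,0,0,0,0,0.8,0,0,0,0,0,0,0.9,0,0,0,0,0,0,1,0,0,0,0,0,0,1,0,0,0,0,0,0,1,0,0,0,0,0,0,1,0,0,0,0,0,0,1],
  "force": 60
}}

```text
clock: 4.45
eef_pos: [0.5737, 0.1371, 0.07]
eef_rot: [-2.49, -1.915, -0.0]
wrist_force: [-1.6, 1.3, 5.9]
finger_gap: 0.0083
grip_force: 60.1
```

Run:
```python
from h import *
m=optics.camera_model("side");im=optics.read_camera("side")[:,:,::-1].copy()
s=ctrl.get_state();print(s["eef_pos"],s["wrist_force"],s["torque"],s["finger_gap"],s["grip_force"])
cv2.imwrite("pics/s2.png",cv2.resize(im[100:300,150:420],None,fx=2.9,fy=2.9,interpolation=cv2.INTER_CUBIC))
# peel: rotate about c2's outer lower rim edge
p=s["eef_pos"];r=R.from_rotvec(s["eef_rot"]);a=TR[2]+np.pi/4
f=np.array([np.cos(a),np.sin(a),0]);c0=corner(TR);pv=c0-f*(.1966+.005);pv[2]=.066
ax=np.cross(f,[0,0,1.])
for d in(1,2,4,6,8,9):
    q=R.from_rotvec(ax*np.deg2rad(d)); print(d,rel(pv+q.apply(p-pv),q*r,p,r),(pv+q.apply(c0-pv))[2]-.084)
```

```text
[0.57370063 0.13707029 0.06997658] [-2.23286442  1.10340535  5.39951464] [0.09755369 0.4351306  0.00967944] 0.008270771254291268 60.1025265455246
1 [ 0.     -0.0001 -0.0044 -0.0111  0.     -0.    ] 0.0035156636505714045
2 [ 0.     -0.0003 -0.0088 -0.0222  0.     -0.    ] 0.0070247734215679175
4 [ 0.     -0.001  -0.0175 -0.0444  0.0001 -0.    ] 0.014019058011492502
6 [ 0.     -0.0019 -0.0262 -0.0667  0.0001 -0.    ] 0.020974332311387858
8 [ 0.     -0.0031 -0.0349 -0.0889  0.0001 -0.    ] 0.027882122390897462
9 [ 0.     -0.0039 -0.0392 -0.1     0.0002 -0.    ] 0.031315578282823026
```

View pics/s2.png

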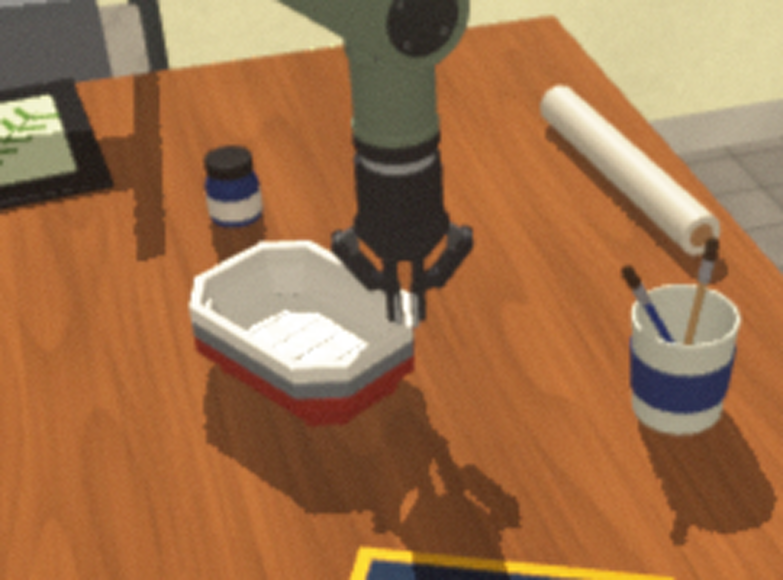

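The side view shows the pads closed on the far corner's white rim (crop (405,305)), with the grey and red trays aligned below. Peeling about the opposite corner, slowly.

{"op": "servo_tool", "data": {
  "commands": [0,0,0,0,0,0,1,0,0,0,0,0,0,1,0,-0.0001,-0.0022,-0.0055,0,0,1,0,-0.0001,-0.0044,-0.0111,0,0,1,0,-0.0002,-0.0066,-0.0167,0,0,1,0,-0.0003,-0.0088,-0.0222,0,0,1,0,-0.0003,-0.0088,-0.0222,0,0,1],
  "force": 80
}}

```text
clock: 5.38
eef_pos: [0.5736, 0.1371, 0.0772]
eef_rot: [2.468, 1.898, 0.034]
wrist_force: [-0.2, 0.6, -3.5]
finger_gap: 0.0079
grip_force: 78.6
```

Run:
```python
from h import *
im=optics.read_camera("side")[:,:,::-1].copy()
s=ctrl.get_state();print(s["eef_pos"],s["eef_rot"],s["wrist_force"],s["torque"],s["finger_gap"],s["grip_force"])
cv2.imwrite("pics/s3.png",cv2.resize(im[160:260,190:320],None,fx=6,fy=6,interpolation=cv2.INTER_CUBIC))
```

```text
[0.57357453 0.13709454 0.07713642] [2.46810452 1.8981482  0.0336662 ] [-0.4370753   1.16427781 -2.89309585] [ 0.07679415  0.02553784 -0.02287131] 0.008029755918476341 78.63570213317871
```

View pics/s3.png

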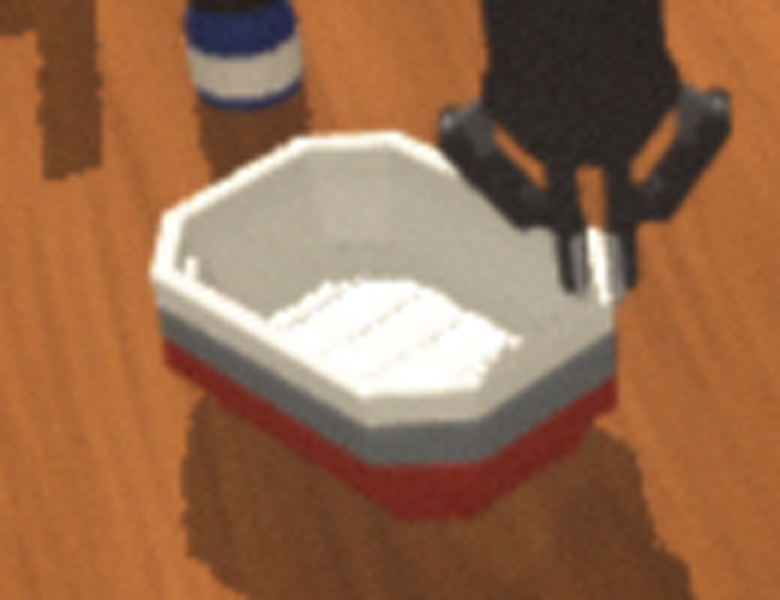

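Wrist force is a mild −3 N after 7 mm of lift, and red is still seated against grey. Continuing the peel to 8° (relative to here, another 6°).

{"op": "servo_tool", "data": {
  "commands": [0,-0.0003,-0.0044,-0.0111,0,0,1,0,-0.0006,-0.0088,-0.0222,0,0,1,0,-0.0009,-0.0131,-0.0333,0,0,1,0,-0.0012,-0.0175,-0.0444,0,0,1,0,-0.0015,-0.0218,-0.0555,0,0,1,0,-0.0019,-0.0262,-0.0667,0,0,1,0,-0.0019,-0.0262,-0.0667,0,0,1,0,-0.0019,-0.0262,-0.0667,0,0,1],
  "force": 80
}}

```text
clock: 6.42
eef_pos: [0.5714, 0.1377, 0.0976]
eef_rot: [2.401, 1.846, 0.129]
wrist_force: [0.0, 0.6, -1.4]
finger_gap: 0.0075
grip_force: 79.1
```

Run:
```python
from h import *
im=optics.read_camera("side")[:,:,::-1].copy()
s=ctrl.get_state();print(s["eef_pos"],s["eef_rot"],s["wrist_force"],s["torque"],s["finger_gap"],s["grip_force"])
cv2.imwrite("pics/s4.png",cv2.resize(im[160:260,190:320],None,fx=6,fy=6,interpolation=cv2.INTER_CUBIC))
```

```text
[0.57140383 0.13762231 0.09753781] [2.40089961 1.84579239 0.12889569] [ 0.13449795  0.84062316 -0.23052058] [-0.0078419   0.08254778  0.0266145 ] 0.007732811798241976 79.07618165016174
```

View pics/s4.png

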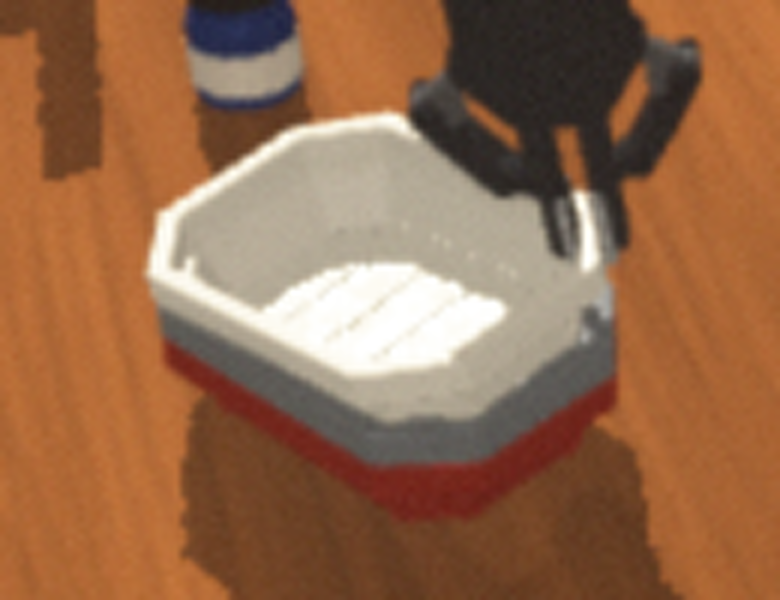

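The white corner is about 28 mm up with the grey rim exposed beneath it (crop (600,310)). The grey/red seam has not moved, and the opposite corner at the left (155,260) is still down. Next I'll free the last corner with a firmer grip: a slow vertical lift with the tilt held.

Run:
```python
from h import *
r=R.from_rotvec(ctrl.get_state()["eef_rot"]);print("up 10mm:",r.inv().apply([0,0,.01])/.8)
```

```text
up 10mm: [ 5.43389319e-07  1.73663218e-03 -1.23787765e-02]
```

{"op": "servo_tool", "data": {
  "commands": [0,0,0,0,0,0,1,0,0,0,0,0,0,1,0,-0.0003,-0.0025,0,0,0,1,0,-0.0007,-0.005,0,0,0,1,0,-0.001,-0.0075,0,0,0,1,0,-0.0014,-0.01,0,0,0,1],
  "force": 120
}}

```text
clock: 7.22
eef_pos: [0.5689, 0.1382, 0.1055]
eef_rot: [2.401, 1.846, 0.128]
wrist_force: [0.1, -0.5, -1.2]
finger_gap: 0.0064
grip_force: 118.9
```

Run:
```python
from h import *
s=ctrl.get_state();r=R.from_rotvec(s["eef_rot"]);print(s["wrist_force"],s["torque"],"tool torque",r.inv().apply(s["torque"]))
m=optics.camera_model("top");im=optics.read_camera("top")[:,:,::-1]
cv2.imwrite("top_b.png",im)
S=optics.read_camera("side")[:,:,::-1]; cv2.imwrite("side_b.png",S)
```

```text
[ 0.12884035 -0.45441054 -1.24927374] [-0.01049586 -0.01454796  0.02503289] tool torque [-0.01675978 -0.00287738 -0.02567649]
```

{"op": "servo_tool", "data": {
  "commands": [0,0.001,-0.0031,0,0,0,1,0,0.002,-0.0062,0,0,0,1,0,0.003,-0.0093,0,0,0,1,0,0.004,-0.0124,0,0,0,1]
}}

```text
clock: 7.82
eef_pos: [0.571, 0.1377, 0.1159]
eef_rot: [2.401, 1.846, 0.129]
wrist_force: [0.8, -0.1, -2.0]
finger_gap: 0.0064
grip_force: 118.9
```

Run:
```python
from h import *
s=ctrl.get_state();r=R.from_rotvec(s["eef_rot"]);print(s["eef_pos"],s["wrist_force"],s["torque"],"tool torque",r.inv().apply(s["torque"]))
S=optics.read_camera("side")[:,:,::-1]; cv2.imwrite("pics/s5.png",cv2.resize(S[140:270,180:330],None,fx=4.5,fy=4.5,interpolation=cv2.INTER_CUBIC))
```

```text
[0.5710496 0.1377181 0.1158933] [ 0.75783167 -0.13769822 -2.02701647] [ 0.00406683 -0.00477329 -0.03665403] tool torque [-3.57284784e-03  2.63579742e-06  3.70145431e-02]
```

View pics/s5.png

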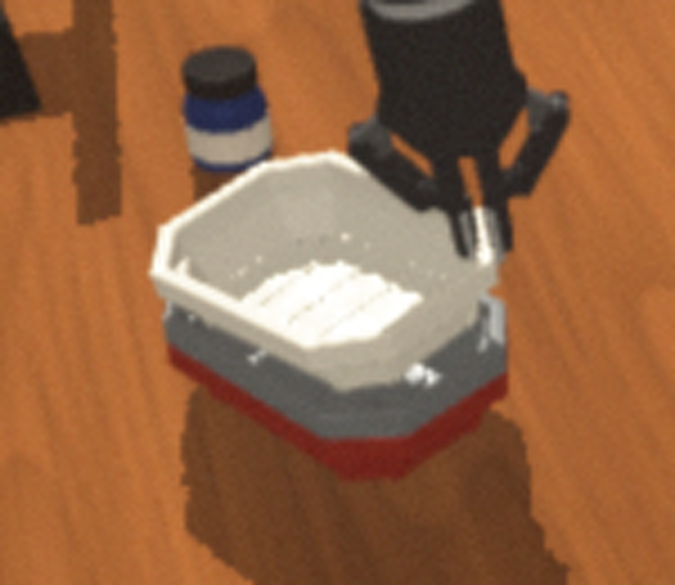

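The white tray is now fully free, with a gap all round, and grey and red are undisturbed. The wrist carries only about 1–2 N. Lifting straight up.

{"op": "servo_tool", "data": {
  "commands": [0,0.0014,-0.01,0,0,0,1,0,0.0035,-0.025,0,0,0,1,0,0.0063,-0.045,0,0,0,1,0,0.0098,-0.07,0,0,0,1,0,0.0133,-0.095,0,0,0,1,0,0.0168,-0.12,0,0,0,1,0,0.0203,-0.145,0,0,0,1,0,0.0231,-0.165,0,0,0,1]
}}

```text
clock: 8.88
eef_pos: [0.5711, 0.1378, 0.251]
eef_rot: [2.4, 1.845, 0.132]
wrist_force: [0.4, 0.7, -1.2]
finger_gap: 0.0065
grip_force: 118.8
```

Run:
```python
from h import *
c0=corner(TR);a=np.rad2deg(TR[2])+45
s=ctrl.get_state();r=R.from_rotvec(s["eef_rot"]);print(s["eef_pos"],s["wrist_force"])
# grasp in tool frame: at grasp tool down(a) at (.5737,.1371,.070) with tray origin (TR,.036)
g=np.array([.5737,.1371,.070]); off=np.r_[TR[:2],.036]-g
tgt=np.array([.5478,-.2133,.002+.198]); pos=tgt-off
print(pos); print("level here",rel(np.r_[s["eef_pos"][:2],pos[2]],down(a))); print("final",rel(pos,down(a)))
```

```text
[0.57112134 0.13781372 0.25104155] [ 0.35215604  0.70265607 -1.16974522]
[ 0.6368 -0.2588  0.234 ]
level here [-0.     -0.003   0.0211  0.09   -0.0006 -0.0009]
final [-0.4581  0.2017  0.0497  0.09   -0.0006 -0.0009]
```

{"op": "servo_tool", "data": {
  "commands": [-0.01,0.0045,0.001,0.01,0,0,1,-0.035,0.0155,0.004,0.02,0,0,1,-0.07,0.031,0.008,0.03,0,0,1,-0.11,0.0485,0.012,0.04,0,0,1,-0.15,0.066,0.016,0.05,0,0,1,-0.19,0.084,0.021,0.06,0,0,1,-0.23,0.101,0.025,0.07,0,0,1,-0.27,0.119,0.03,0.08,0,0,1]
}}

```text
clock: 9.88
eef_pos: [0.6094, -0.0979, 0.2374]
eef_rot: [2.484, 1.909, 0.011]
wrist_force: [0.5, -0.9, -1.3]
finger_gap: 0.0065
grip_force: 118.8
```

Run:
```python
from h import *
a=np.rad2deg(TR[2])+45
print(rel(np.array([.6368,-.2588,.234]),down(a)),ctrl.get_state()["wrist_force"])
```

```text
[-1.856e-01  8.480e-02  5.200e-03  7.300e-03 -1.000e-04 -1.200e-03] [ 0.50788496 -0.87233071 -1.26990909]
```

{"op": "servo_tool", "data": {
  "commands": [-0.04,0.018,0.001,0.002,0,0,1,-0.08,0.036,0.002,0.004,0,0,1,-0.115,0.052,0.003,0.006,0,0,1,-0.145,0.066,0.004,0.007,0,0,1,-0.168,0.077,0.005,0.007,0,0,1,-0.18,0.083,0.005,0.007,0,0,1,-0.185,0.085,0.005,0.007,0,-0.001,1,-0.185,0.085,0.005,0.007,0,-0.001,1]
}}

```text
clock: 10.88
eef_pos: [0.6375, -0.2561, 0.2355]
eef_rot: [2.487, 1.916, 0.003]
wrist_force: [-0.0, -0.3, -1.2]
finger_gap: 0.0064
grip_force: 118.8
```

{"op": "servo_tool", "data": {
  "commands": [0,0,0,0,0,0,1,0,0,0,0,0,0,1,0,0,0,0,0,0,1,0,0,0,0,0,0,1]
}}

```text
clock: 11.38
eef_pos: [0.6375, -0.2565, 0.2354]
eef_rot: [2.487, 1.916, 0.003]
wrist_force: [-1.0, -0.2, -0.5]
finger_gap: 0.0064
grip_force: 118.8
```

Run:
```python
from h import *
s=ctrl.get_state();a=np.rad2deg(TR[2])+45
print(s["eef_pos"],s["wrist_force"],s["torque"],rel(np.array([.6368,-.2588,.234]),down(a)))
P=np.c_[place(OCT,np.r_[.5478,-.2133,TR[2]]),np.full(8,.248)]
P+=np.r_[s["eef_pos"]-[.6368,-.2588,.234]]
ims=[]
for n in("top","side"):
    m=optics.camera_model(n);im=optics.read_camera(n)[:,:,::-1].copy();cv2.imwrite(f"{n}_f.png",im)
    q=proj(m,P); c=q.mean(0).astype(int)
    f=4;x0,y0=c-[50,65];x0,y0=max(x0,0),max(y0,0);w,h=(100,145)
    if n=="side": x0,y0,w,h=c[0]-85,c[1]-72,170,145; f=4
    f=2.9 if n=="side" else 2.9
    cr=cv2.resize(im[y0:y0+h,x0:x0+w],None,fx=f,fy=f,interpolation=cv2.INTER_CUBIC)
    cv2.polylines(cr,[((q-[x0,y0])*f).round().astype(np.int32)[:,None]],True,(0,0,255),1)
    print(n,x0,y0,f);ims.append(cr)
cv2.imwrite("pics/f.png",np.hstack(ims))
```

```text
[ 0.63749886 -0.25646807  0.23542488] [-1.04327717 -0.17038213 -0.53492941] [-0.01169766 -0.07972984  0.06344038] [-0.003  -0.0001  0.0018  0.0019 -0.      0.0002]
top 345 190 2.9
side 237 168 2.9
```

View pics/f.png

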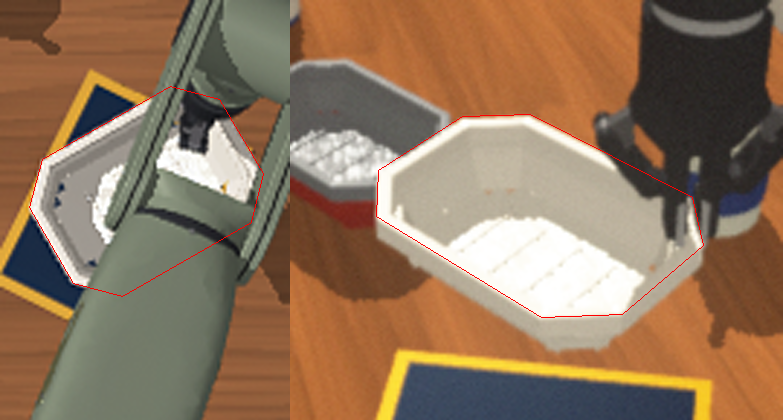

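The predicted outline for a level tray matches the white rim in both views to about a pixel. So the tray is level, its underside is about 0.20 m above the mat, and it is centred within about 3 mm. The grey tray remains on the red one. Handing in.

```bash
python3 -c "
from workcell import ctrl
print(ctrl.hand_in())"
```

```text
the job is handed in; nothing more can be done
None
```

I peeled the white tray off by one corner and handed the job in at about 11.5 s, with the tray held level, centred to about 3 mm and about 20 cm above the blue mat; the grey and red trays stayed put and I kept clear of the tub, jar and roller.

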